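# Lock a tripod leg at its length mark

### The job

First lay the steel straightedge flat on the counter, flush against the outward face of the mark block and reaching under the line of the leg's side spur, and let go of it. Then draw the spring-loaded tripod leg out until the outer face of its spur is level with that edge of the straightedge and, holding it there, squeeze the long cam lever fully closed against the leg. Finish still holding the leg at the mark with the lever closed, the straightedge still flush, and the other things on the counter left where they were.

Things in the scene. Friction and masses are not known exactly. Their poses are not given: they have to be found in the camera images.
- rest: Fixed rest holding a tripod leg level, its axis 42 mm above the counter; place and yaw vary. Origin on the counter below the leg axis at the mouth of the black collar (40 mm diameter, top at 62 mm, ends at y = 0). +y: along the leg, outward; +x: lever's side; -x: side of spur and mark block. Beyond y = 0 the rest itself has only a 3 mm high rail that carries the mark block.
- leg: Sliding inner leg, 22 mm tube out of the collar, with a side spur and then a rubber foot (25 mm diameter, 22 mm long) at its end. Slides only along y, 80 mm; starts fully in. A spring pulls it back in (2.4 N, plus 0.06 N per mm drawn out); nothing latches it, the closed lever included: it must be held out. Origin and axes: the rest's, moved along y with the leg.
- spur_face (a point): Middle of the outer face (away from the collar) of the leg's flat steel side spur; axes as the rest's. Spur: from the tube to 55 mm off the axis towards -x, 10 mm thick (y), 30 to 56 mm above the counter; inner face 50 mm from the collar mouth at the start. A finger beside the tube, between collar and spur, can push the spur outward and slide along it. Nothing sticks out on the lever's side.
- lever (a joint): Cam lever angle, rad. 0 = fully closed (hard stop), lying along the leg; grows as the lever swings away from the leg, up to 0.4. Starts open at 0.24 to 0.32. Stiff (0.15 N m of friction, about 2 N where it is pushed); stays where it is left.
- lever_tip (a point): Free end of the cam lever, an upright steel paddle 110 mm long, 6 mm thick, 29 to 55 mm above the counter, turning on an upright pin at rest x = 18, y = -10 mm. Closed, it lies along the leg to y = 100 mm, outer face 21 mm from the leg axis: 32 mm over both, for one finger on each. Open, its tip is up to 56 mm from the leg axis.
- mark (a point): Middle of the lower edge of the mark block's outward face, on the counter. Block: fixed, dark steel, brass screw on top, 75 mm long (x), 30 deep, 25 tall; its face lies 142.5 mm from the leg axis on the spur's side, 85 to 110 mm beyond the collar mouth (varies). Axes as the rest's: +y out of the face, +x towards the leg. The straightedge lies against the face on its +y side.
- straightedge: Loose steel straightedge 240 mm long (x), 30 wide (y), 6 thick, 0.17 to 0.35 kg; wooden grip rib mid-top, 40 mm along x, 14 wide, top 26 mm above the underside. Origin: middle of the underside. Either edge will do. Laid flush, its origin is 15 mm out from the mark face and 30 to 100 mm (70 is good, fingers then clear block and spur) from the face's middle towards the leg; it passes under the leg.
- lens: Bystander: upright brass lens, 72 mm diameter, 105 mm tall. Origin under its centre.
- cap_holder: Bystander: white porcelain bowl, 80 mm diameter, 35 mm tall, on the lever's side of the rest. Origin under its centre.
- adapter: Bystander: black steel ring, 60 mm diameter, 16 mm tall, beside the outer tube. Origin under its centre.
- filter_case: Bystander: faded red flat case, 85 x 85 x 22 mm. Origin under its centre.
- lens_cap: Bystander: black lens cap, 58 mm diameter, 10 mm thick. Origin under its centre.
- loupe: Bystander: small black loupe, 48 mm diameter, 46 mm tall. Origin under its centre.

How it is judged:
On the way, in this order (a step that is already met when the one before it is completed fails the run):
1. the straightedge lies flat and flush against the mark block's face, under the leg's line, let go (y of straightedge in the frame of mark between 0.012 and 0.018 m and x of straightedge in the frame of mark between 0.03 and 0.1 m and z of straightedge in the frame of mark between -0.003 and 0.003 m and angle between the x axis of straightedge and the x axis of mark, either way round below 0.03 rad and angle between straightedge's own z axis and vertical below 0.05 rad and contact force between the fingers and straightedge below 0.1 N), for 0.2 s.
2. the leg is held at the mark with the lever still open (y of spur_face in the frame of mark between -0.005 and 0.005 m and value of joint lever above 0.17 rad and contact force between the fingers and leg above 0.5 N), for 0.2 s.
3. the lever is closed with the leg held at the mark (y of spur_face in the frame of mark between -0.005 and 0.005 m and value of joint lever below 0.05 rad and contact force between the fingers and leg above 2 N), for 0.2 s.
At the end, for the whole second after the job is handed in: Fingers press the leg (over 2 N), its spur face within 5 mm of the mark face plane; lever within 0.05 rad of closed; straightedge flat, edge within 3 mm and 0.03 rad of the mark face, centre 30 to 100 mm from the face middle towards the leg, touched by neither leg nor fingers (all of step 3 and y of straightedge in the frame of mark between 0.012 and 0.018 m and x of straightedge in the frame of mark between 0.03 and 0.1 m and z of straightedge in the frame of mark between -0.003 and 0.003 m and angle between the x axis of straightedge and the x axis of mark, either way round below 0.03 rad and angle between straightedge's own z axis and vertical below 0.05 rad and contact force between each of leg, the fingers and straightedge below 0.5 N); the arm keeps its last pose, push and grip.
It fails at once if the lever is closed while the leg is more than 9 mm off the mark (value of joint lever below 0.1 rad and (y of spur_face in the frame of mark below -0.009 m or y of spur_face in the frame of mark above 0.009 m)).
It fails at once if a bystander is shifted by more than 30 mm (distance of any of lens, cap_holder, adapter, filter_case, lens_cap, loupe from where it was at the start of the episode above 0.03 m).
It also fails if it takes over 51 s, if anything falls off the work surface, if the arm or the gripper's body presses on something with over 40 N, if the wrist force passes 120 N, or if a joint passes its speed limit or range.

### The arm

A 7-joint arm with a two-finger parallel gripper is mounted at the origin on the work surface. World frame = base frame: x ahead of the robot, y to its left, z up, the work surface at z = 0. Lengths are in m, angles in rad, forces in N, time in s.
With the tool pointing down it reaches from about 0.35 to 0.775 m from the base axis. Payload 3.1 kg.
Tool frame: the origin (TCP) lies at the very end of the fingers, on their centre line; the grasp point (between the pads) lies bot.hold_point_z behind it (bot.hold_point_z is the distance from the TCP to the grasp point, in m); z points along the fingers, y is the line along which they close (so a half turn about z gives the same grasp; the last joint's range is limited). The gripper opens to 85 mm and grips with 20 to 120 N. Pads are 22 mm wide; open, the fingers measure 114 mm over their backs; the gripper's body (76 mm by 85 mm) begins 54 mm behind the grasp point. The pads swing forward as they close: fully open they stand 13 mm farther back than shut.
Start: joints at [-1.189, 0.311, 0.014, 1.512, -0.004, 1.319, -0.027], TCP at [0.226, 0.501, 0.204] pointing down, gripper open.
Joint ranges: [-2.7, 2.7], [-0.3, 1.91], [-1.27, 1.3], [0.12, 2.57], [-1.44, 4.58], [0.2, 2.03], [-3.05, 3.05]. Speed limits (rad/s): [2.79, 2.79, 3.14, 3.14, 3.14, 3.14, 3.14].

### API

Orientations are given as a unit quaternion [w, x, y, z].
In Python, from rig import bot gives the robot as it stands.
- The arm moves only by the shell command python3 jog.py 'ROWS' [FORCE]. ROWS is a JSON list of rows, 1 to 10 of them, each written [[rx, ry, rz], [dx, dy, dz], opening]: a rotation vector rx, ry, rz in shares of 2 rad (1.0 is 2 rad), then dx, dy, dz in shares of 1 m (1.0 is 1 m), then the finger opening in m; each row is the pose to reach, as a shift and turn from the pose commanded when the command began, along the tool's axes at that moment; what a row does not reach only later rows make up. A row lasts 1/8 s, in which the tool goes at most 0.0625 m and 0.188 rad, less where a joint would pass 70% of its speed; a pose out of reach is approached as far as the arm can. The fingers move at their own pace and stop on an object; FORCE is the grip in N (left out, the last holds). Time passes only in rows, so rows that do not move let the fingers close. It prints the time, the measured TCP pose, the force, the opening and the grip force at its end. A shift or turn number past 1, either way, is cut back to 1. Input that does not fit is refused with a message, and nothing moves.
- bot.observe(): the state, without advancing time (a new reading comes with each control period).
- bot.snapshot(name): name is "scene" or "top"; returns a dict with "color" (480x640x3 uint8, red, green, blue), "mtx" (3x3 intrinsics, pixels), "pose" (4x4, takes a point from camera to world coordinates). Camera axes: x right, y up, looking along -z (the intrinsics and any distortion apply to the point x, -y, -z); pixel columns grow to the right and rows downward; lengths in m; the calibration is good to about 2 mm. A picture is of the moment at which its call begins. There is no depth.
- bot.close_job(): hands the job in; it is judged then, once.
The state is a dict: "t": time; "joint_positions": joint angles; "joint_vel": joint speeds; "effort": joint torques, N m; "ee_pos": TCP position; "eef_rot": TCP orientation; "contact_force": force on the tool from outside, world axes, zero at the start; "ft_torque": the same for the moment, N m; "gripper_width": finger opening in m; "finger_force": force on a finger pad.
Only numpy, scipy, OpenCV 4.12 (cv2) and the standard library are available. Lean on these libraries where they do the work, as an engineer would, in place of code of your own. Each camera call takes 0.05 s, during which the arm holds its last target. There are 200 camera calls.

## Working session

There is one attempt and no reset: what is moved stays moved. The work goes in short steps, Python scripts to look and compute and a shell command to move; the robot and the scene stay as the last step left them, time stands still between calls to the robot, and variables do not carry over. Pictures are saved under pics/ and viewed, at most 13 in all, crops included, and the job is handed in when it is done.

```bash
ls; mkdir -p pics
python3 - <<'E'
from rig import bot
import cv2,pickle
s={}
for n in("scene","top"):
    d=bot.snapshot(n);s[n]=d;cv2.imwrite(f"pics/{n}0.png",d["color"][:,:,::-1]);print(n,d["mtx"],d["pose"].round(4), d.keys())
pickle.dump(s,open("s0.pkl","wb"))
print(bot.observe(),bot.hold_point_z)
E
```

```text
jog.py
pics
rig.py
scene [[578.53838936   0.         335.27881696]
 [  0.         578.53838936 239.32948684]
 [  0.           0.           1.        ]] [[ 0.0826 -0.8515  0.5178  1.2309]
 [ 0.9965  0.0753 -0.0351 -0.0146]
 [-0.0091  0.5189  0.8548  1.1719]
 [ 0.      0.      0.      1.    ]] dict_keys(['color', 'mtx', 'pose'])
top [[573.46791463   0.         316.31038657]
 [  0.         573.46791463 246.12016258]
 [  0.           0.           1.        ]] [[ 0.0225  0.9972 -0.071   0.4317]
 [-0.9997  0.0232  0.0087  0.0505]
 [ 0.0104  0.0707  0.9974  1.7591]
 [ 0.      0.      0.      1.    ]] dict_keys(['color', 'mtx', 'pose'])
{'t': 0.1, 'joint_positions': array([-1.18875047,  0.31164978,  0.01400052,  1.51290475, -0.00441579,
        1.31922756, -0.02723052]), 'joint_vel': array([-0.00051543, -0.00201829,  0.00107533, -0.00481179, -0.00261604,
       -0.00029765, -0.00086647]), 'effort': array([ 7.49608007e-04, -3.80852902e+01,  1.46629410e-01, -2.31238747e+01,
        1.22589804e-02,  8.07942910e-03,  1.25946016e-05]), 'ee_pos': array([0.22583777, 0.50069908, 0.20322431]), 'eef_rot': array([-1.89059909e-04,  2.10274159e-01,  9.77641863e-01, -1.06256908e-03]), 'contact_force': array([ 0.29792605,  0.05786312, -0.38958808]), 'ft_torque': array([-0.02166255,  0.05131244, -0.00017573]), 'finger_force': 0.0, 'gripper_width': 0.08547493388021345} 0.0187
```

View pics/scene0.png

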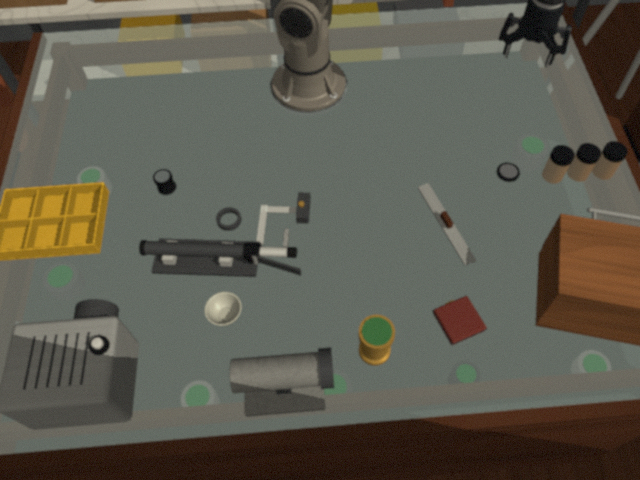

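View pics/top0.png

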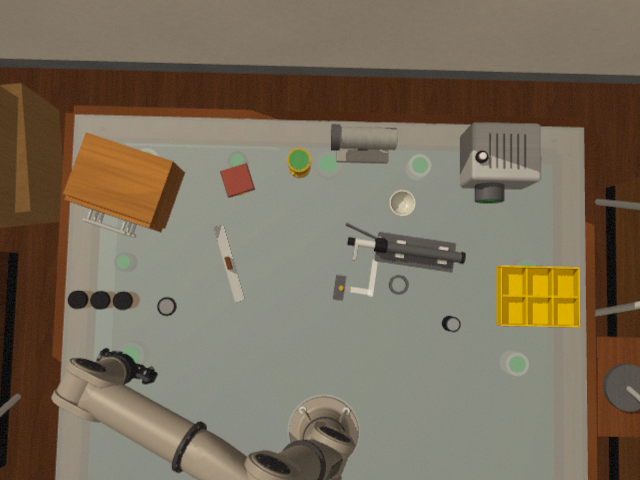

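The overview shows the straightedge at top (230,262) and scene (447,222). The mark block is at top (339,288) and scene (303,207), and the leg foot is at top (352,241). Next I'll enlarge these areas.

```bash
cat > h.py <<'E'
import numpy as np,cv2,pickle
def ray(d,uv):
    u,v=uv;K=d["mtx"];R=d["pose"][:3,:3]
    return d["pose"][:3,3],R@np.array([(u-K[0,2])/K[0,0],-(v-K[1,2])/K[1,1],-1])
def onz(d,uv,z):
    o,r=ray(d,uv);return o+r*(z-o[2])/r[2]
def tri(d1,p1,d2,p2):
    o1,r1=ray(d1,p1);o2,r2=ray(d2,p2)
    a=np.linalg.lstsq(np.c_[r1,-r2],o2-o1,rcond=None)[0]
    A=o1+a[0]*r1;B=o2+a[1]*r2
    return (A+B)/2,np.linalg.norm(A-B)
def proj(d,P):
    R=d["pose"][:3,:3];c=R.T@(np.asarray(P)-d["pose"][:3,3]);K=d["mtx"]
    return np.array([K[0,0]*c[0]/-c[2]+K[0,2],-K[1,1]*c[1]/-c[2]+K[1,2]])
def crop(d,x0,y0,w,h,k): return cv2.resize(d["color"][y0:y0+h,x0:x0+w,::-1],None,fx=k,fy=k,interpolation=cv2.INTER_CUBIC)
E
python3 - <<'E'
from h import *
s=pickle.load(open("s0.pkl","rb"))
a=crop(s["top"],325,195,160,110,5);cv2.imwrite("pics/c1.png",a)
b=crop(s["scene"],220,170,114,114,5);c=crop(s["top"],205,215,46,95,5)
cv2.imwrite("pics/c2.png",np.hstack([b,cv2.copyMakeBorder(c,0,570-475,0,0,0)]))
E
```

```text
(no output)
```

View pics/c1.png

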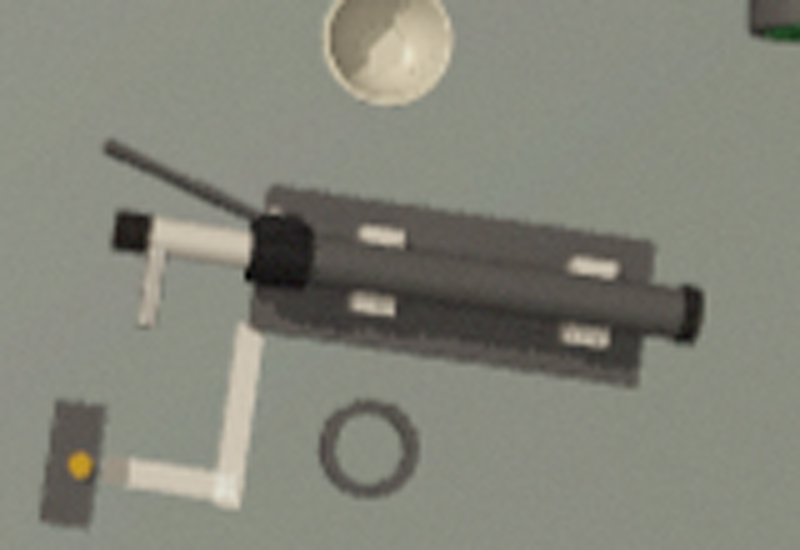

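View pics/c2.png

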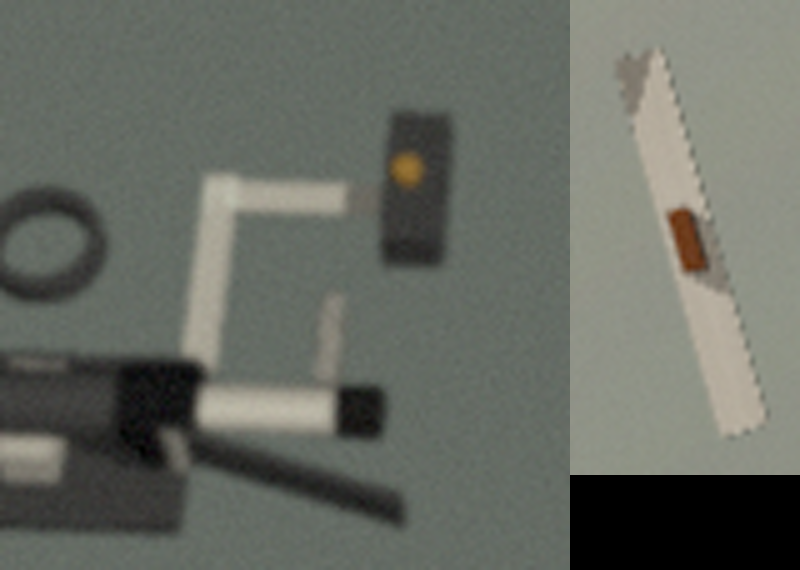

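Crop c1 shows the block's top face with corners at about (336,275), (346,276), (343,300) and (333,299), and the screw at (341,288). The leg foot is at (351,241), the spur tip at (354,259) and the lever tip at (347,224). The straightedge rib is at (229,263), with long edges tilted about 16°. Next I'll measure these with masks.

```bash
cat > m.py <<'E'
from h import *
def blob(d,roi,f,k=4):
    x0,y0,w,h=roi
    im=cv2.GaussianBlur(crop(d,x0,y0,w,h,k),(0,0),2).astype(int)
    m=f(im[...,2],im[...,1],im[...,0]).astype(np.uint8)
    c=max(cv2.findContours(m,cv2.RETR_EXTERNAL,cv2.CHAIN_APPROX_NONE)[0],key=cv2.contourArea)[:,0].astype(np.float32)
    return (c+.5)/k-.5+np.array([x0,y0],np.float32)
def cen(c):
    M=cv2.moments(c.reshape(-1,1,2));return np.array([M["m10"],M["m01"]])/M["m00"]
def rect(d,c,z):
    P=np.array([onz(d,p,z)[:2] for p in c],np.float32)
    r=cv2.minAreaRect(P*1000);b=cv2.boxPoints(r)/1000
    e=max((b[1]-b[0],b[2]-b[1]),key=np.linalg.norm)
    return np.array(r[0])/1000,np.array(r[1]),np.degrees(np.arctan2(e[1],e[0])),b
brown=lambda r,g,b:(r>b*1.8)&(r>60)
dark=lambda r,g,b:(r+g+b<330)
light=lambda r,g,b:(r-b>10)&(r>150)
brass=lambda r,g,b:(r-b>70)
E
python3 - <<'E'
from m import *
s=pickle.load(open("s0.pkl","rb"));T,S=s["top"],s["scene"]
rt,rs=blob(T,(205,215,46,95),brown),blob(S,(410,175,70,100),brown)
print("rib",tri(T,cen(rt),S,cen(rs)),cen(rt),cen(rs));
for d,c in((T,rt),(S,rs)): print(rect(d,c,.026)[:3])
bt,bs=blob(T,(328,270,24,35),brass),blob(S,(290,185,30,45),brass)
print("screw",tri(T,cen(bt),S,cen(bs)))
for d,roi in((T,(328,270,22,35)),(S,(294,185,25,45))):
    r=rect(d,blob(d,roi,dark),.025);print("block",r)
im=crop(T,205,215,46,95,1);print(im[20:95:15,20:40:4])
for nm,d,roi in(("T",T,(205,215,46,95)),("S",S,(410,175,70,100))):
    for th in(5,10):
        c=blob(d,roi,lambda r,g,b:(r+g+b>480)if nm=="T" else (r+g+b>400));r=rect(d,c,.006);print("blade",nm,r);break
E
```

```text
rib (array([0.49913561, 0.30196766, 0.01984799]), np.float64(0.00044253913357167676)) [227.9609559  262.61418861] [447.13799545 218.62267165]
(array([0.49904279, 0.30092285]), array([38.01463318, 13.2670269 ]), np.float32(18.349081))
(array([0.50386682, 0.29999976]), array([41.53835678, 11.92422867]), np.float32(13.39001))
screw (array([ 0.43136852, -0.04113199,  0.02962201]), np.float64(0.0012036154236327223))
block (array([ 0.43184796, -0.03603208]), array([32.1830101 , 74.88903809]), np.float32(-5.9783716), array([[ 0.39293113, -0.04813611],
       [ 0.46741286, -0.05593603],
       [ 0.47076482, -0.02392806],
       [ 0.39628306, -0.01612814]], dtype=float32))
block (array([ 0.43784906, -0.03074689]), array([ 60.95058441, 131.55935669]), np.float32(-3.867438), array([[ 0.37016368, -0.05671606],
       [ 0.5014234 , -0.06558951],
       [ 0.50553447, -0.00477773],
       [ 0.3742747 ,  0.00409573]], dtype=float32))
[[[147 163 171]
  [137 149 145]
  [134 146 144]
  [135 149 146]
  [133 147 146]]

 [[159 173 182]
  [154 170 178]
  [135 147 143]
  [135 146 145]
  [136 145 144]]

 [[148 165 173]
  [ 32  59 109]
  [113 126 133]
  [133 146 142]
  [133 145 142]]

 [[133 144 142]
  [154 168 176]
  [159 173 181]
  [157 172 180]
  [134 146 143]]

 [[135 146 142]
  [135 148 143]
  [151 163 171]
  [158 173 181]
  [156 171 178]]]
blade T (array([0.43891092, 0.28262646]), array([113.2552948 ,  28.45211411]), np.float32(17.806963), array([[0.3806457 , 0.27885363],
       [0.3893467 , 0.2517646 ],
       [0.49717614, 0.2863993 ],
       [0.48847514, 0.31348833]], dtype=float32))
blade S (array([0.52976288, 0.31003781]), array([21.96062279, 20.18346977]), np.float32(20.646378), array([[0.51592946, 0.31560975],
       [0.52304614, 0.2967226 ],
       [0.5435963 , 0.3044659 ],
       [0.5364796 , 0.32335302]], dtype=float32))
```

Run:
```python
from m import *
s=pickle.load(open("s0.pkl","rb"));T,S=s["top"],s["scene"]
im=cv2.GaussianBlur(crop(T,205,215,46,95,4),(0,0),2).astype(int)
r,b=im[...,2],im[...,0]
ys,xs=np.nonzero(r-b>8)
P=np.c_[xs,ys].astype(np.float32);P=(P+.5)/4-.5+np.array([205,215])
r=rect(T,P,.006);print("blade",r)
# leg: white tube+spur, foot (very dark), lever
c=blob(T,(342,236,40,26),lambda r,g,b:(r+g+b>480));R=rect(T,c,.05);print("tube+spur",R[:3])
f=blob(T,(342,233,14,16),lambda r,g,b:(r+g+b<210));print("foot",rect(T,f,.042))
fs=blob(S,(284,240,20,22),lambda r,g,b:(r+g+b<120));print("footS",cen(fs),tri(T,cen(f),S,cen(fs)))
A=np.radians(-6);ex=np.array([np.cos(A),np.sin(A)]);ey=np.array([-ex[1],ex[0]])
M=np.array([.4334,-.021])
def mk(p):p=np.asarray(p)[:2]-M;return (np.array([ex@p,ey@p])*1000).round(1)
for nm,px,z in(("spur tip outer",(325+138/5,195+325/5),.056),("spur tip inner",(325+157/5,195+325/5),.056),("footend",(325+113/5,195+230/5),.042),("collar mouth",(325+251/5,195+245/5),.055),("axis collar",(325+280/5,195+250/5),.062),("tail",(325+690/5,195+314/5),.055),("levertip",(325+110/5,195+147/5),.055),("bowl",(325+388/5,195+45/5),.03)):
    p=onz(T,px,z);print(nm,p.round(4),mk(p))
```

```text
blade (array([0.50224921, 0.30562076]), array([290.61087036, 140.31486511]), np.float32(1.7536228), array([[0.35486487, 0.37129873],
       [0.35915875, 0.23104958],
       [0.6496335 , 0.23994277],
       [0.64533967, 0.38019195]], dtype=float32))
tube+spur (array([ 0.54560919, -0.10612849]), array([56.80552673, 62.47351837]), np.float32(-7.931805))
foot (array([ 0.57158636, -0.06777336]), array([19.44924545, 21.98044777]), np.float32(-6.283139), array([[ 0.5595979 , -0.07623678],
       [ 0.5814463 , -0.07864235],
       [ 0.58357483, -0.05930994],
       [ 0.56172645, -0.05690436]], dtype=float32))
footS [291.582046   251.90443701] (array([ 0.57143745, -0.06846688,  0.04278845]), np.float64(0.0014479146948846425))
spur tip outer [ 0.5139 -0.0733  0.056 ] [ 85.6 -43.5]
spur tip inner [ 0.5142 -0.0846  0.056 ] [ 87.  -54.8]
footend [ 0.5714 -0.0582  0.042 ] [141.2 -22.6]
collar mouth [ 0.5633 -0.1399  0.055 ] [ 141.6 -104.7]
axis collar [ 0.5602 -0.1564  0.062 ] [ 140.2 -121.4]
tail [ 0.5281 -0.4027  0.055 ] [ 134.1 -369.7]
levertip [ 0.6201 -0.0547  0.055 ] [189.2 -14. ]
bowl [ 0.6892 -0.2243  0.03  ] [ 275.7 -175.5]
```

Run:
```python
from m import *
s=pickle.load(open("s0.pkl","rb"));T,S=s["top"],s["scene"]
c=[]
for nm,roi in(("foot",(342,233,14,16)),("collar",(370,232,20,24)),("tail",(455,245,15,25))):
    f=blob(T,roi,lambda r,g,b:(r+g+b<150));R=rect(T,f,.042);c.append(R[0]);print(nm,R[:3])
for p in c[:2]:
  d=c[2]-p;print(np.degrees(np.arctan2(d[0],d[1])))
d=c[1]-c[0];print(np.degrees(np.arctan2(d[0],d[1])))
x0,y0=205,215
im=cv2.GaussianBlur(crop(T,x0,y0,46,95,4),(0,0),2).astype(int)
m=((im[...,2]-im[...,0]>14)).astype(np.uint8);m=cv2.morphologyEx(m,cv2.MORPH_OPEN,np.ones((5,5)))
m=cv2.morphologyEx(m,cv2.MORPH_CLOSE,np.ones((9,9)))
n,l,st,_=cv2.connectedComponentsWithStats(m);print(st[1:,4])
k=1+st[1:,4].argmax();ys,xs=np.nonzero(l==k)
P=(np.c_[xs,ys]+.5)/4-.5+np.array([x0,y0]);print("blade",rect(T,P,.006))
```

```text
foot (array([ 0.57157892, -0.06783022]), array([17.35464287, 19.38865471]), np.float32(-6.282027))
collar (array([ 0.55986267, -0.15988258]), array([45.20254898, 45.06435013]), np.float32(1.3375244))
tail (array([ 0.52898364, -0.40418573]), array([10.99254799, 30.42175484]), np.float32(-12.9348545))
-172.7826147973616
-172.7962225831497
-172.7465042739394
[12806]
blade (array([0.49856424, 0.30164828]), array([240.51895142,  33.66454697]), np.float32(17.849958), array([[0.37893423, 0.2808077 ],
       [0.38925326, 0.2487637 ],
       [0.6181942 , 0.32248887],
       [0.6078752 , 0.35453287]], dtype=float32))
```

The mark frame yaw is -7.2°, and the foot, collar and tail agree on it. The blade measures 240 × 33 mm with its centre at (0.4986, 0.3016) and yaw 17.85°. The rib, foot and screw heights all look plausible, so I'll move.

```bash
cat > go.py <<'E'
import sys,numpy as np
from rig import bot
from scipy.spatial.transform import Rotation as Ro
# usage: go.py x y z toolY_deg  (or "m" prefix: mark-frame xy in mm)
Ay=np.radians(-7.2);EX=np.array([np.cos(Ay),np.sin(Ay)]);EY=np.array([-EX[1],EX[0]]);M=np.array([.4338,-.0206])
o=bot.observe();w,x,y,z=o["eef_rot"];R=Ro.from_quat([x,y,z,w]);p=o["ee_pos"]
print("t",round(o["t"],2),"tcp",p.round(4),"mark mm",(1000*np.array([EX@(p[:2]-M),EY@(p[:2]-M)])).round(1),"toolY",np.degrees(np.arctan2(*R.as_matrix()[1::-1,1])).round(2),"F",o["contact_force"].round(2),"w",round(o["gripper_width"],4),"ff",round(o["finger_force"],2))
a=sys.argv[1:]
if a:
    mk=a[0]=="m";a=[float(v) for v in a[mk:]]
    xy=M+a[0]/1000*EX+a[1]/1000*EY if mk else np.array(a[:2])
    t=np.radians(a[3]);Y=np.array([np.cos(t),np.sin(t),0]);Z=np.array([0,0,-1.]);G=np.c_[np.cross(Y,Z),Y,Z]
    print("rotvec",(R.inv()*Ro.from_matrix(G)).as_rotvec().round(4),"d",R.inv().apply(np.r_[xy,a[2]]-p).round(4))
E
python3 go.py 0.4986 0.3016 0.10 107.85; python3 go.py 0.4986 0.3016 0.011 107.85
```

```text
t 0.1 tcp [0.2258 0.5007 0.2032] mark mm [-271.7  491.1] toolY 65.72 F [ 0.3   0.06 -0.39] w 0.0855 ff 0.0
rotvec [-2.100e-03 -7.000e-04 -7.353e-01] d [-0.3305 -0.0691  0.1034]
t 0.1 tcp [0.2258 0.5007 0.2032] mark mm [-271.7  491.1] toolY 65.72 F [ 0.3   0.06 -0.39] w 0.0855 ff 0.0
rotvec [-2.100e-03 -7.000e-04 -7.353e-01] d [-0.3305 -0.0689  0.1924]
```

The rows are not in the units I measure in: turns go in shares of 2 rad. I convert before sending: -0.735 rad / 2 = -0.3675.

```bash
python3 jog.py '[[[0, 0, -0.075], [-0.06, -0.012, 0.02], 0.05], [[0, 0, -0.15], [-0.12, -0.025, 0.04], 0.05], [[0, 0, -0.225], [-0.18, -0.037, 0.06], 0.05], [[0, 0, -0.3], [-0.24, -0.05, 0.08], 0.05], [[-0.001, -0.0005, -0.3675], [-0.29, -0.06, 0.1], 0.05], [[-0.001, -0.0005, -0.3675], [-0.3305, -0.069, 0.12], 0.05], [[-0.001, -0.0005, -0.3675], [-0.3305, -0.069, 0.12], 0.05], [[-0.001, -0.0005, -0.3675], [-0.3305, -0.069, 0.12], 0.05]]'; python3 go.py 0.4986 0.3016 0.011 107.85
python3 - <<'E'
from m import *
from rig import bot
s={n:bot.snapshot(n) for n in("scene","top")};pickle.dump(s,open("s1.pkl","wb"))
a=crop(s["scene"],380,130,130,150,4);cv2.imwrite("pics/c3.png",a)
E
```

```text
t: 1.1
ee_pos: [0.4982, 0.3032, 0.0838]
eef_rot: [-0.0, -0.155, 0.988, 0.001]
contact_force: [0.5, 0.2, -0.4]
gripper_width: 0.0502
finger_force: 0.0
t 1.1 tcp [0.4982 0.3032 0.0838] mark mm [ 23.3 329.3] toolY 107.85 F [ 0.47  0.23 -0.43] w 0.0502 ff 0.0
rotvec [ 0.0024  0.0002 -0.    ] d [ 0.0001 -0.0018  0.0728]
```

View pics/c3.png

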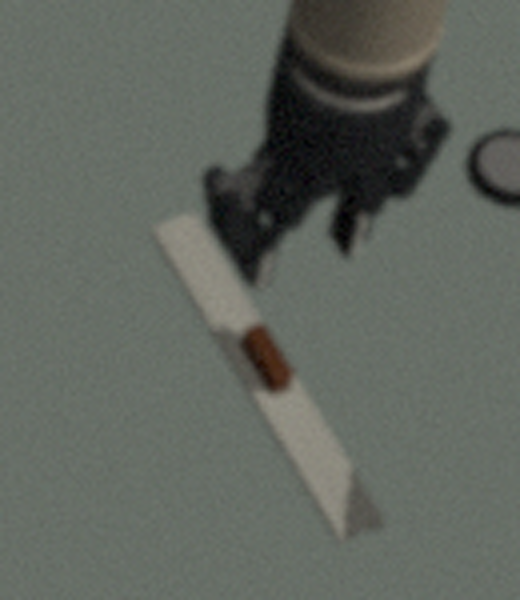

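The fingers straddle the rib line, with tips near (444,197) and (467,190) in the full frame and the rib at (446,220).

In the tool's units: 0.002 rad / 2 = 0.001.

```bash
python3 -c "
from h import *
s=pickle.load(open('s1.pkl','rb'))['scene']
print(proj(s,[.4982,.3032,.0838]),proj(s,[.4986,.3016,.02]))
t=np.radians(107.85)
for k in(-.03,.03):print(proj(s,[.4982+k*np.cos(t),.3032+k*np.sin(t),.09]))"
python3 jog.py '[[[0, 0, 0], [0, -0.002, 0.03], 0.05], [[0.001, 0, 0], [0, -0.002, 0.06], 0.05], [[0.001, 0, 0], [0, -0.002, 0.073], 0.05], [[0.001, 0, 0], [0, -0.002, 0.073], 0.05]]'
python3 jog.py '[[[0, 0, 0], [0, 0, 0], 0.01], [[0, 0, 0], [0, 0, 0], 0.01], [[0, 0, 0], [0, 0, 0], 0.01], [[0, 0, 0], [0, 0, 0], 0.01], [[0, 0, 0], [0, 0, 0], 0.01]]' 30; python3 go.py
```

```text
[451.87443671 202.84641161] [446.85886138 218.41088811]
[440.59791688 205.52609434]
[463.93869182 197.0796556 ]
t: 1.7
ee_pos: [0.4987, 0.3015, 0.0109]
eef_rot: [0.0, -0.156, 0.988, -0.0]
contact_force: [0.4, -0.2, 0.0]
gripper_width: 0.0502
finger_force: 0.0
t: 2.33
ee_pos: [0.4998, 0.3008, 0.0113]
eef_rot: [0.001, -0.155, 0.988, -0.0]
contact_force: [0.6, 0.1, 0.0]
gripper_width: 0.0102
finger_force: 0.0
t 2.33 tcp [0.4998 0.3008 0.0113] mark mm [ 25.2 327.1] toolY 107.83 F [0.64 0.1  0.02] w 0.0102 ff 0.0
```

Run:
```python
from m import *
from rig import bot
s={n:bot.snapshot(n) for n in("scene","top")};pickle.dump(s,open("s2.pkl","wb"))
a=crop(s["scene"],395,150,90,120,5);b=crop(s["top"],200,210,60,120,5);cv2.imwrite("pics/c4.png",np.hstack([a,b]))
print(proj(s["scene"],[.4998,.3008,.0113]),proj(s["top"],[.4998,.3008,.0113]))
```

```text
[446.05151081 220.85699175] [228.68279773 262.50722684]
```

View pics/c4.png

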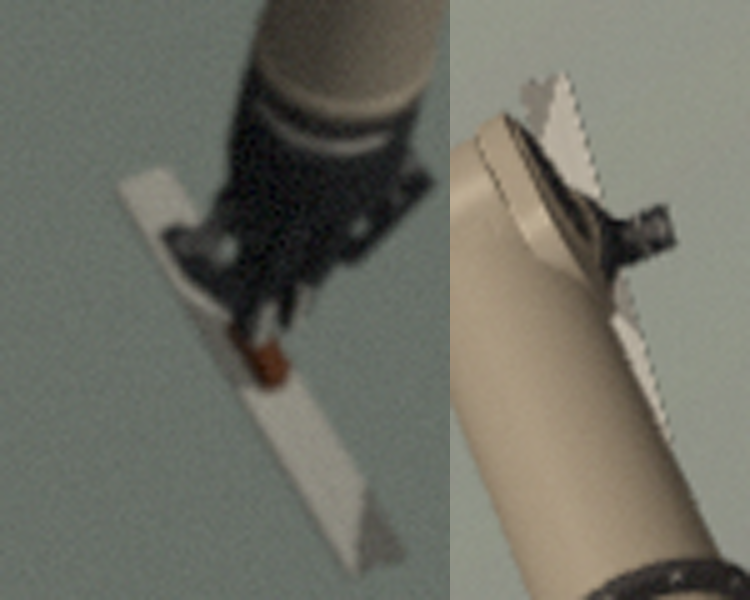

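The fingers closed to 10 mm without meeting the rib, and it did not move. They seem to be sitting over its top at about (447,217). A gentle downward probe should show where the tips really are.

```bash
python3 jog.py '[[[0, 0, 0], [0, 0, 0.001], 0.01], [[0, 0, 0], [0, 0, 0.002], 0.01], [[0, 0, 0], [0, 0, 0.003], 0.01]]'; python3 go.py .4986 .3016 .009 107.85
```

```text
t: 2.8
ee_pos: [0.4997, 0.3008, 0.0081]
eef_rot: [0.001, -0.155, 0.988, -0.0]
contact_force: [0.1, 0.1, -0.6]
gripper_width: 0.0098
finger_force: 0.0
t 2.8 tcp [0.4997 0.3008 0.0081] mark mm [ 25.1 327.1] toolY 107.83 F [ 0.06  0.07 -0.62] w 0.0098 ff 0.0
rotvec [-0.0005  0.0015 -0.0003] d [ 0.0008  0.0011 -0.0009]
```

```bash
python3 jog.py '[[[0, 0, 0], [0, 0, 0], 0], [[0, 0, 0], [0, 0, 0], 0], [[0, 0, 0], [0, 0, 0], 0]]' 30; python3 go.py
```

```text
t: 3.18
ee_pos: [0.4998, 0.3008, 0.0083]
eef_rot: [0.001, -0.155, 0.988, -0.0]
contact_force: [0.5, 0.5, -0.5]
gripper_width: -0.0002
finger_force: 0.0
t 3.17 tcp [0.4998 0.3008 0.0083] mark mm [ 25.2 327.2] toolY 107.83 F [ 0.49  0.49 -0.53] w -0.0002 ff 0.0
```

Run:
```python
from m import *
from rig import bot
s={n:bot.snapshot(n) for n in("scene","top")};pickle.dump(s,open("s3.pkl","wb"))
a=crop(s["scene"],415,170,60,85,7);b=crop(s["top"],215,225,40,85,7);v=np.hstack([a,b]);v=cv2.convertScaleAbs(v,alpha=1.6,beta=15);cv2.imwrite("pics/c5.png",v);print(v.shape)
rs=blob(s["scene"],(410,175,70,100),brown);print(cen(rs))
```

```text
(595, 700, 3)
[448.97277462 222.30918561]
```

View pics/c5.png

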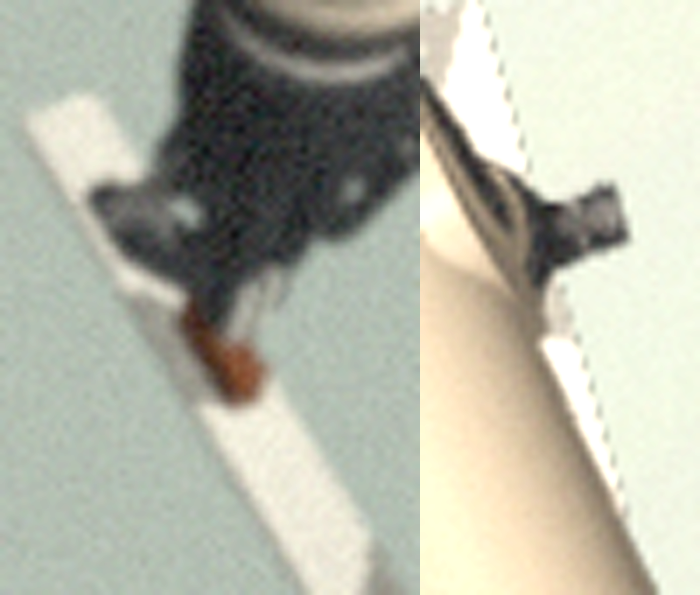

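The closed fingertips at about (446,218) in the scene lie over the rib top and look around 16 mm higher than the TCP reading says. I'll probe further down to find contact.

```bash
python3 jog.py '[[[0, 0, 0], [0, 0, 0.001], 0], [[0, 0, 0], [0, 0, 0.002], 0], [[0, 0, 0], [0, 0, 0.003], 0]]'; python3 go.py;  python3 jog.py '[[[0, 0, 0], [0, 0, 0.001], 0], [[0, 0, 0], [0, 0, 0.002], 0], [[0, 0, 0], [0, 0, 0.003], 0]]'; python3 go.py
```

```text
t: 3.65
ee_pos: [0.4997, 0.3008, 0.0051]
eef_rot: [0.001, -0.155, 0.988, -0.0]
contact_force: [0.2, -0.8, -0.3]
gripper_width: -0.0001
finger_force: 0.0
t 3.65 tcp [0.4997 0.3008 0.0051] mark mm [ 25.1 327.1] toolY 107.83 F [ 0.19 -0.76 -0.32] w -0.0001 ff 0.0
t: 4.03
ee_pos: [0.4997, 0.3008, 0.0021]
eef_rot: [0.001, -0.155, 0.988, -0.0]
contact_force: [-0.7, -1.0, 0.2]
gripper_width: -0.0
finger_force: 0.0
t 4.03 tcp [0.4997 0.3008 0.0021] mark mm [ 25.1 327.1] toolY 107.84 F [-0.72 -1.    0.16] w -0.0 ff 0.0
```

```bash
python3 jog.py '[[[0, 0, 0], [0, 0, 0.001], 0], [[0, 0, 0], [0, 0, 0.002], 0]]'; python3 go.py|head -1;  python3 jog.py '[[[0, 0, 0], [0, 0, 0.001], 0], [[0, 0, 0], [0, 0, 0.002], 0]]'|grep force; python3 go.py|head -1
```

```text
t: 4.28
ee_pos: [0.4998, 0.3008, 0.0002]
eef_rot: [0.001, -0.155, 0.988, -0.0]
contact_force: [-0.1, 0.2, -1.2]
gripper_width: -0.0001
finger_force: 0.0
t 4.28 tcp [4.998e-01 3.008e-01 2.000e-04] mark mm [ 25.2 327.2] toolY 107.84 F [-0.11  0.24 -1.16] w -0.0001 ff 0.0
contact_force: [-3.2, -1.9, 8.9]
finger_force: 4.5
t 4.53 tcp [ 0.4998  0.3008 -0.001 ] mark mm [ 25.2 327.1] toolY 107.83 F [-3.24 -1.88  8.89] w -0.0 ff 4.55
```

```bash
python3 jog.py '[[[0, 0, 0], [0, 0, -0.004], 0], [[0, 0, 0], [0, 0, -0.004], 0]]'|grep -E "pos|force"
python3 - <<'E'
from m import *
s=pickle.load(open("s0.pkl","rb"));s3=pickle.load(open("s3.pkl","rb"))
for z in(.203,.18,.23):print(proj(s["scene"],[.2258,.5007,z]),proj(s["top"],[.2258,.5007,z]))
for z in(0,.006,.026):print(onz(s3["scene"],(449,219.5),z).round(4),onz(s3["scene"],(446.5,218),z).round(4))
d=np.abs(s3["scene"]["color"].astype(int)-s["scene"]["color"]).sum(2)[100:300,400:520]>90
a=crop(s["scene"],490,0,100,80,4);b=crop(s["top"],60,330,100,80,4);cv2.imwrite("pics/c6.png",cv2.convertScaleAbs(np.hstack([a,b]),alpha=1.7,beta=10))
E
```

```text
ee_pos: [0.5001, 0.3011, 0.0025]
contact_force: [-0.5, -0.9, -0.8]
finger_force: 0.0
[521.27962925  73.40927947] [140.25692496 360.1522452 ]
[518.7291222   80.74262018] [142.7639668  359.07092749]
[524.36894418  64.52673237] [137.21645563 361.46363669]
[0.4894 0.3117 0.    ] [0.4846 0.3064 0.    ]
[0.4932 0.31   0.006 ] [0.4885 0.3048 0.006 ]
[0.5059 0.3044 0.026 ] [0.5012 0.2993 0.026 ]
```

View pics/c6.png

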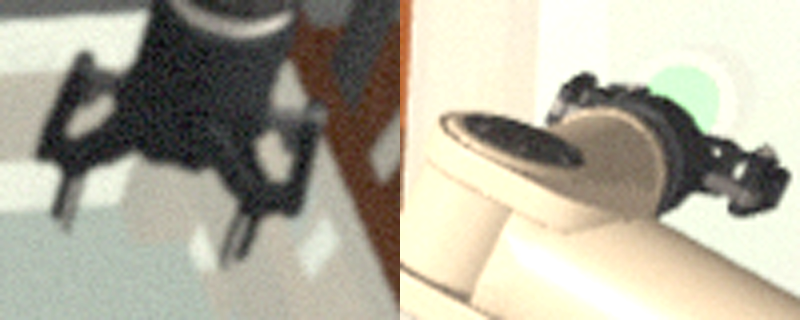

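In the start picture the tips are at (506,56) and (547,65), so their middle is (527,61). The reported TCP projects to (521,73), which makes the real tips about 26.5 mm higher than reported. The contact probe agrees: it met the rib top, at 26 mm, when the reading was about 0. So I'll use reported z = real z − 0.0265.

```bash
python3 jog.py '[[[0, 0, 0], [0, 0, -0.008], 0.05], [[0, 0, 0], [0, 0, -0.008], 0.05], [[0, 0, 0], [0, 0, -0.008], 0.05], [[0, 0, 0], [0, 0, 0.005], 0.05], [[0, 0, 0], [0, 0, 0.013], 0.05], [[0, 0, 0], [0, 0, 0.019], 0.05], [[0, 0, 0], [0, 0, 0.019], 0.05]]'; python3 go.py .4986 .3016 -0.0165 107.85
```

```text
t: 5.65
ee_pos: [0.4991, 0.3004, -0.0178]
eef_rot: [-0.0, -0.155, 0.988, -0.001]
contact_force: [-0.4, 0.6, 0.2]
gripper_width: 0.0505
finger_force: 0.0
t 5.65 tcp [ 0.4991  0.3004 -0.0178] mark mm [ 24.6 326.7] toolY 107.84 F [-0.38  0.59  0.17] w 0.0505 ff 0.0
rotvec [-0.001  -0.0002 -0.0002] d [ 0.0001  0.0013 -0.0013]
```

```bash
python3 jog.py '[[[0, 0, 0], [0, 0, 0], 0.03], [[0, 0, 0], [0, 0, 0], 0.01], [[0, 0, 0], [0, 0, 0], 0], [[0, 0, 0], [0, 0, 0], 0], [[0, 0, 0], [0, 0, 0], 0]]' 30; python3 go.py
```

```text
t: 6.28
ee_pos: [0.5002, 0.3013, -0.0163]
eef_rot: [0.001, -0.155, 0.988, 0.0]
contact_force: [0.3, 0.1, 2.5]
gripper_width: 0.0129
finger_force: 31.5
t 6.28 tcp [ 0.5002  0.3013 -0.0163] mark mm [ 25.5 327.6] toolY 107.84 F [0.27 0.07 2.51] w 0.0129 ff 31.47
```

```bash
python3 jog.py '[[[0, 0, 0], [0, 0, -0.015], 0], [[0, 0, 0], [0, 0, -0.03], 0], [[0, 0, 0], [0, 0, -0.04], 0], [[0, 0, 0], [0, 0, -0.04], 0]]' 60; python3 go.py m 70 35 0.01 82.79
```

```text
t: 6.78
ee_pos: [0.5006, 0.3013, 0.0245]
eef_rot: [0.002, -0.155, 0.988, 0.0]
contact_force: [0.0, 1.1, -2.4]
gripper_width: 0.0126
finger_force: 60.8
t 6.78 tcp [0.5006 0.3013 0.0245] mark mm [ 25.9 327.8] toolY 107.83 F [ 0.01  1.15 -2.41] w 0.0126 ff 60.81
rotvec [0.001  0.004  0.4371] d [ 0.084  -0.2839  0.0141]
```

The rows are not in the units I measure in: turns go in shares of 2 rad. I convert before sending: 0.437 rad / 2 = 0.2185.

```bash
python3 jog.py '[[[0, 0, 0.03], [0.01, -0.035, 0], 0], [[0, 0, 0.06], [0.021, -0.071, 0], 0], [[0, 0, 0.09], [0.031, -0.106, 0], 0], [[0, 0, 0.12], [0.042, -0.142, 0], 0], [[0, 0, 0.15], [0.053, -0.178, 0], 0], [[0, 0, 0.18], [0.063, -0.213, 0], 0], [[0, 0, 0.2], [0.074, -0.249, 0], 0], [[0.0005, 0.002, 0.2185], [0.084, -0.284, 0], 0], [[0.0005, 0.002, 0.2185], [0.084, -0.284, 0], 0], [[0.0005, 0.002, 0.2185], [0.084, -0.284, 0], 0]]'; python3 go.py m 70 35 -0.0148 82.79
python3 - <<'E'
from m import *
from rig import bot
s={n:bot.snapshot(n) for n in("scene","top")};pickle.dump(s,open("s4.pkl","wb"))
a=crop(s["scene"],250,140,150,120,5);cv2.imwrite("pics/c7.png",a)
E
```

```text
t: 8.02
ee_pos: [0.5063, 0.0054, 0.0229]
eef_rot: [-0.001, 0.063, 0.998, -0.0]
contact_force: [-0.2, 0.8, -2.7]
gripper_width: 0.0122
finger_force: 60.8
t 8.03 tcp [0.5063 0.0054 0.0229] mark mm [68.7 34.9] toolY 82.81 F [-0.23  0.8  -2.68] w 0.0122 ff 60.82
rotvec [-0.0009 -0.0029  0.0003] d [-0.0014  0.0001  0.0377]
```

View pics/c7.png

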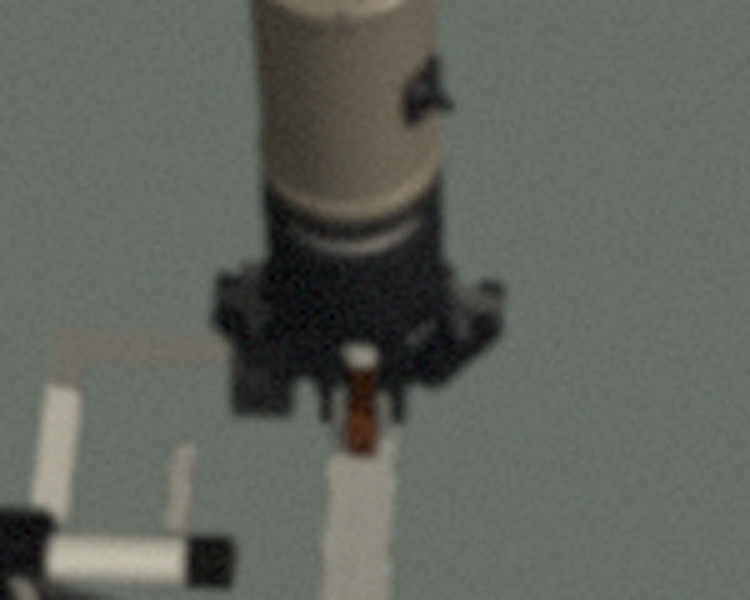

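The straightedge is gripped level, its rib between the pads at about (322,222), and it lies parallel to the block with a clear gap.

In the tool's units: -0.003 rad / 2 = -0.0015.

```bash
python3 jog.py '[[[0, 0, 0], [0, 0, 0.015], 0], [[0, 0, 0], [0, 0, 0.03], 0], [[-0.0005, -0.0015, 0], [-0.001, 0, 0.037], 0], [[-0.0005, -0.0015, 0], [-0.001, 0, 0.037], 0], [[-0.0005, -0.0015, 0], [-0.001, -0.006, 0.037], 0], [[-0.0005, -0.0015, 0], [-0.001, -0.012, 0.037], 0], [[-0.0005, -0.0015, 0], [-0.001, -0.015, 0.037], 0], [[-0.0005, -0.0015, 0], [-0.001, -0.015, 0.037], 0]]'; python3 go.py m 70 15 -0.0158 82.8
```

```text
t: 9.12
ee_pos: [0.5059, -0.0109, -0.0136]
eef_rot: [0.001, 0.063, 0.998, -0.0]
contact_force: [0.5, -0.8, -2.9]
gripper_width: 0.0124
finger_force: 60.8
t 9.12 tcp [ 0.5059 -0.0109 -0.0136] mark mm [70.3 18.6] toolY 82.74 F [ 0.54 -0.81 -2.89] w 0.0124 ff 60.82
rotvec [-0.0007  0.0014 -0.0011] d [ 0.0003 -0.0036  0.0022]
```

```bash
python3 jog.py '[[[0, 0, 0], [0, -0.001, 0.001], 0], [[0, 0, 0], [0, -0.002, 0.0015], 0], [[0, 0, 0], [0, -0.002, 0.0015], 0]]'|grep -E force; python3 go.py; python3 jog.py '[[[0, 0, 0], [0, -0.001, 0], 0], [[0, 0, 0], [0, -0.001, 0], 0]]'>/dev/null; python3 go.py;  python3 jog.py '[[[0, 0, 0], [0, -0.001, 0], 0], [[0, 0, 0], [0, -0.001, 0], 0]]' >/dev/null; python3 go.py
```

```text
contact_force: [-0.3, 0.6, -1.8]
finger_force: 60.8
t 9.5 tcp [ 0.5055 -0.0123 -0.0153] mark mm [70.1 17.2] toolY 82.8 F [-0.3   0.58 -1.84] w 0.0124 ff 60.83
t 9.75 tcp [ 0.5054 -0.0134 -0.0153] mark mm [70.1 16.1] toolY 82.79 F [ 0.35  0.08 -2.98] w 0.0122 ff 60.83
t 10.0 tcp [ 0.5053 -0.0144 -0.0152] mark mm [70.1 15.1] toolY 82.78 F [ 0.58  0.94 -2.95] w 0.0124 ff 60.82
```

```bash
for i in 1 2; do python3 jog.py '[[[0, 0, 0], [0, -0.0007, 0], 0], [[0, 0, 0], [0, -0.0007, 0], 0]]'>/dev/null; python3 go.py; done
```

```text
t 10.25 tcp [ 0.5052 -0.0151 -0.0153] mark mm [70.1 14.4] toolY 82.79 F [-0.63 -0.92 -2.73] w 0.0124 ff 60.82
t 10.5 tcp [ 0.5051 -0.0158 -0.0152] mark mm [70.2 13.7] toolY 82.79 F [-0.12  0.9  -3.07] w 0.0126 ff 60.83
```

```bash
for i in 1 2 3; do python3 jog.py '[[[0, 0, 0], [0, -0.0008, 0], 0], [[0, 0, 0], [0, -0.0008, 0], 0]]'>/dev/null; python3 go.py; done
```

```text
t 10.75 tcp [ 0.505  -0.0166 -0.0153] mark mm [70.1 12.9] toolY 82.79 F [-0.49 -0.2  -3.03] w 0.0122 ff 60.83
t 11.0 tcp [ 0.505  -0.0168 -0.0152] mark mm [70.1 12.7] toolY 82.81 F [-0.07  0.68 -2.87] w 0.0125 ff 60.82
t 11.25 tcp [ 0.505  -0.0169 -0.0152] mark mm [70.2 12.6] toolY 82.82 F [ 0.88  3.67 -2.72] w 0.0124 ff 60.81
```

The straightedge touched the block with 3.7 N of reaction. I'll lower it onto the counter and let go.

```bash
python3 jog.py '[[[0, 0, 0], [0, 0, 0.001], 0], [[0, 0, 0], [0, 0, 0.001], 0]]'>/dev/null; python3 go.py; python3 jog.py '[[[0, 0, 0], [0, 0, 0], 0.02], [[0, 0, 0], [0, 0, 0], 0.04], [[0, 0, 0], [0, 0, 0], 0.04], [[0, 0, 0], [0, 0, -0.02], 0.04], [[0, 0, 0], [0, 0, -0.05], 0.04], [[0, 0, 0], [0, 0, -0.08], 0.06], [[0, 0, 0], [0, 0, -0.09], 0.085], [[0, 0, 0], [0, 0, -0.09], 0.085]]' 20; python3 go.py m 170.5 -80 0.075 -7.2
```

```text
t 11.5 tcp [ 0.5051 -0.0169 -0.0161] mark mm [70.3 12.6] toolY 82.83 F [-0.27  6.21 -1.17] w 0.0125 ff 61.13
t: 12.5
ee_pos: [0.505, -0.0183, 0.0739]
eef_rot: [0.001, 0.063, 0.998, -0.0]
contact_force: [-0.4, -0.5, -0.1]
gripper_width: 0.0848
finger_force: 0.0
t 12.5 tcp [ 0.505  -0.0183  0.0739] mark mm [70.4 11.2] toolY 82.78 F [-0.41 -0.53 -0.12] w 0.0848 ff 0.0
rotvec [1.1000e-03 2.2000e-03 1.5705e+00] d [-0.1002 -0.0912 -0.0008]
```

In the tool's units: 1.57 rad / 2 = 0.785.

```bash
python3 jog.py '[[[0, 0, 0.09], [-0.01, -0.01, 0], 0.085], [[0, 0, 0.18], [-0.02, -0.02, 0], 0.085], [[0, 0, 0.27], [-0.035, -0.03, 0], 0.085], [[0, 0, 0.36], [-0.05, -0.04, 0], 0.085], [[0, 0, 0.45], [-0.065, -0.055, 0], 0.085], [[0, 0, 0.54], [-0.08, -0.07, 0], 0.085], [[0, 0, 0.63], [-0.09, -0.08, 0], 0.085], [[0, 0, 0.715], [-0.1, -0.09, 0], 0.085], [[0.0005, 0.001, 0.785], [-0.1, -0.091, 0], 0.085], [[0.0005, 0.001, 0.785], [-0.1, -0.091, 0], 0.085]]'; python3 go.py m 169.5 -80 -0.0085 -7.2
python3 - <<'E'
from m import *
from rig import bot
s={n:bot.snapshot(n) for n in("scene","top")};pickle.dump(s,open("s5.pkl","wb"))
a=crop(s["scene"],255,165,80,110,5);b=crop(s["top"],310,205,80,110,5);cv2.imwrite("pics/c8.png",cv2.convertScaleAbs(np.hstack([a,b]),alpha=1.3))
E
```

```text
t: 13.75
ee_pos: [0.5913, -0.1209, 0.0719]
eef_rot: [-0.001, 0.75, 0.662, -0.002]
contact_force: [0.6, 0.4, -0.3]
gripper_width: 0.0851
finger_force: 0.0
t 13.75 tcp [ 0.5913 -0.1209  0.0719] mark mm [168.8 -79.8] toolY -7.1 F [ 0.61  0.39 -0.25] w 0.0851 ff 0.0
rotvec [-0.0044  0.0008  0.0017] d [-0.0001  0.0011  0.0804]
```

View pics/c8.png

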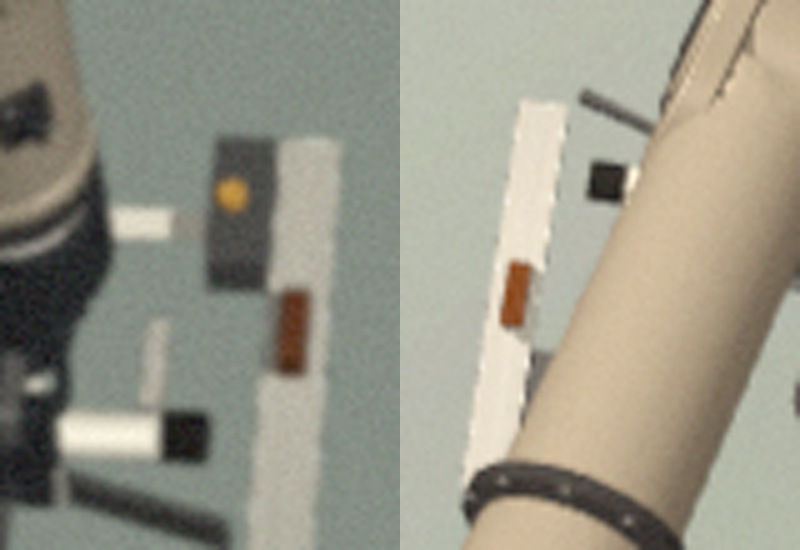

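The straightedge lies flush along the block's face, with the rib at scene (313,231) and top (333,264), and its yaw is about -7°. The fingers are over the tube, so I'll go down.

In the tool's units: -0.004 rad / 2 = -0.002.

```bash
python3 jog.py '[[[-0.002, 0.0005, 0.001], [0, 0.001, 0.02], 0.085], [[-0.002, 0.0005, 0.001], [0, 0.001, 0.04], 0.085], [[-0.002, 0.0005, 0.001], [0, 0.001, 0.06], 0.085], [[-0.002, 0.0005, 0.001], [0, 0.001, 0.08], 0.085], [[-0.002, 0.0005, 0.001], [0, 0.001, 0.08], 0.085]]'; python3 go.py m 169.5 -66 -0.0085 -7.2
python3 - <<'E'
from m import *
s0=pickle.load(open("s0.pkl","rb"));s5=pickle.load(open("s5.pkl","rb"));T=s5["top"]
A=np.radians(-7.2);ex=np.array([np.cos(A),np.sin(A)]);ey=np.array([-ex[1],ex[0]]);M=np.array([.4338,-.0206])
x0,y0=318,220
im=cv2.GaussianBlur(crop(T,x0,y0,26,50,4),(0,0),2).astype(int)
m=((im[...,2]-im[...,0]>14)).astype(np.uint8);m=cv2.morphologyEx(m,cv2.MORPH_OPEN,np.ones((5,5)))
n,l,st,_=cv2.connectedComponentsWithStats(m);k=1+st[1:,4].argmax();ys,xs=np.nonzero(l==k)
P=(np.c_[xs,ys]+.5)/4-.5+np.array([x0,y0]);r=rect(T,P,.006);print("blade",r[1:3],[ (1000*ey@(p-M)).round(1) for p in r[3]])
bt,bs=blob(T,(325,250,18,26),brown),blob(s5["scene"],(300,215,25,35),brown)
p,e=tri(T,cen(bt),s5["scene"],cen(bs));print("rib",p,e,1000*ex@(p[:2]-M),1000*ey@(p[:2]-M))
E
```

```text
t: 14.48
ee_pos: [0.5915, -0.1201, -0.0082]
eef_rot: [-0.001, 0.75, 0.661, 0.0]
contact_force: [0.7, 0.2, 0.5]
gripper_width: 0.0848
finger_force: 0.0
t 14.47 tcp [ 0.5915 -0.1201 -0.0082] mark mm [168.9 -78.9] toolY -7.22 F [0.66 0.18 0.46] w 0.0848 ff 0.0
rotvec [-0.0014 -0.0016 -0.0004] d [0.0129 0.0006 0.0003]
blade (array([ 32.22670364, 141.25248718]), np.float32(-7.3162737)) [np.float64(-2.3), np.float64(-2.6), np.float64(29.7), np.float64(30.0)]
rib [ 0.50383154 -0.01657196  0.01712453] 0.001970681187705725 68.97446802200486 12.773559526387249
```

The camera agrees with the probe. The rib is at y = 12.8 in my frame, so the mark face is at -2.2, and the blade yaw is -7.3°. Next I'll bring the finger against the spur and watch for contact.

```bash
python3 jog.py '[[[0, 0, 0], [0.005, 0, 0], 0.085], [[0, 0, 0], [0.01, 0, 0], 0.085], [[0, 0, 0], [0.011, 0, 0], 0.085], [[0, 0, 0], [0.011, 0, 0], 0.085]]'>/dev/null; python3 go.py; for i in 1 2 3 4 5; do python3 jog.py '[[[0, 0, 0], [0.001, 0, 0], 0.085]]'>/dev/null; python3 go.py; done
```

```text
t 14.97 tcp [ 0.5952 -0.1097 -0.0057] mark mm [171.3 -68.2] toolY -7.24 F [0.25 0.25 0.56] w 0.0849 ff 0.0
t 15.1 tcp [ 0.595  -0.1094 -0.0059] mark mm [171.  -67.9] toolY -7.3 F [-0.58 -0.09  0.31] w 0.0849 ff 0.0
t 15.22 tcp [ 0.595  -0.1082 -0.0061] mark mm [170.9 -66.7] toolY -7.29 F [-0.77  0.28  0.45] w 0.0853 ff 0.0
t 15.35 tcp [ 0.5952 -0.1071 -0.0061] mark mm [170.9 -65.6] toolY -7.28 F [-0.12 -0.35 -0.05] w 0.0848 ff 0.0
t 15.47 tcp [ 0.5953 -0.106  -0.0061] mark mm [170.9 -64.5] toolY -7.28 F [-0.68  0.79  0.68] w 0.085 ff 0.0
t 15.6 tcp [ 0.5955 -0.105  -0.0061] mark mm [171.  -63.4] toolY -7.27 F [-0.03  0.12  0.91] w 0.0855 ff 0.0
```

```bash
python3 jog.py '[[[0, 0, 0], [0.001, -0.001, 0.002], 0.085]]' >/dev/null; python3 go.py; for i in 1 2 3 4 ; do python3 jog.py '[[[0, 0, 0], [0.0015, 0, 0], 0.085]]'>/dev/null; python3 go.py; done
```

```text
t 15.72 tcp [ 0.5949 -0.1046 -0.0078] mark mm [170.4 -63.1] toolY -7.27 F [-0.09 -1.56  0.1 ] w 0.0848 ff 0.81
t 15.85 tcp [ 0.5947 -0.1042 -0.0081] mark mm [170.2 -62.8] toolY -7.31 F [ 0.4  -2.91 -1.11] w 0.085 ff 1.45
t 15.97 tcp [ 0.595  -0.1024 -0.0081] mark mm [170.2 -61. ] toolY -7.32 F [ 0.89 -4.09 -0.63] w 0.085 ff 1.52
t 16.1 tcp [ 0.5952 -0.1003 -0.0081] mark mm [170.1 -58.8] toolY -7.3 F [ 0.46 -3.7  -0.51] w 0.0851 ff 1.57
t 16.23 tcp [ 0.5955 -0.0984 -0.0081] mark mm [170.1 -56.9] toolY -7.28 F [-0.09 -3.63 -2.03] w 0.0851 ff 1.63
```

Contact came at y ≈ -63, with about 3.7 N from the spring. The camera puts the spur face at about -43.5 to start with, so the draw needed is about 41 mm, ending with the TCP at about y = -22.

```bash
python3 jog.py '[[[0, 0, 0], [0.005, 0, 0], 0.085], [[0, 0, 0], [0.01, 0, 0], 0.085], [[0, 0, 0], [0.015, 0, 0], 0.085], [[0, 0, 0], [0.02, 0, 0], 0.085], [[0, 0, 0], [0.025, 0, 0], 0.085], [[0, 0, 0], [0.03, 0, 0], 0.085], [[0, 0, 0], [0.034, 0, 0], 0.085], [[0, 0, 0], [0.034, 0, 0], 0.085], [[0, 0, 0], [0.034, 0, 0], 0.085]]'; python3 go.py m 169.5 -22 -0.0085 -7.2
python3 - <<'E'
from m import *
from rig import bot
s={n:bot.snapshot(n) for n in("scene","top")};pickle.dump(s,open("s6.pkl","wb"))
a=crop(s["scene"],265,175,70,110,5);b=crop(s["top"],315,205,80,110,5);cv2.imwrite("pics/c9.png",cv2.convertScaleAbs(np.hstack([a,b]),alpha=1.3))
E
```

```text
t: 17.35
ee_pos: [0.5997, -0.0643, -0.0081]
eef_rot: [0.001, 0.751, 0.661, 0.001]
contact_force: [1.9, -4.1, -2.2]
gripper_width: 0.0851
finger_force: 2.2
t 17.35 tcp [ 0.5997 -0.0643 -0.0081] mark mm [170.1 -22.6] toolY -7.28 F [ 1.86 -4.09 -2.24] w 0.0851 ff 2.21
rotvec [ 0.0032 -0.0009 -0.0014] d [ 0.0006 -0.0006  0.0004]
```

View pics/c9.png

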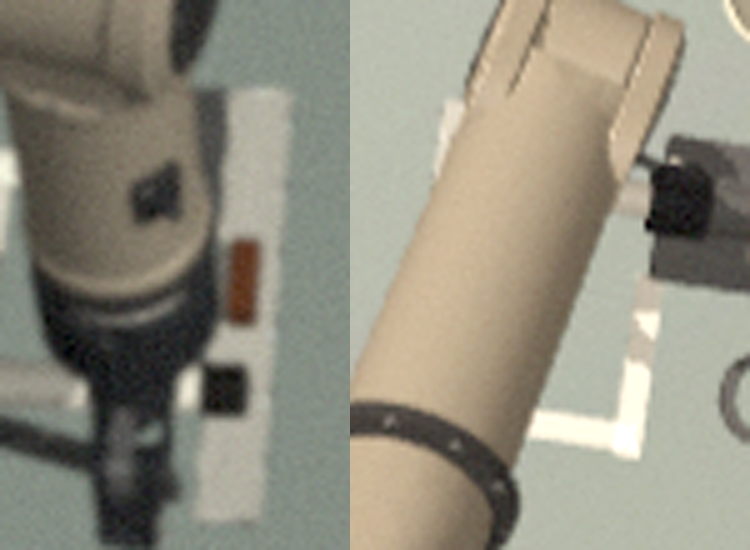

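The foot is now at scene (310,253), over the straightedge, and the gripper hides the spur. I'll work out the draw from the foot's shift and re-measure the spur in the first pictures from both views.

Run:
```python
from m import *
s0=pickle.load(open("s0.pkl","rb"));s6=pickle.load(open("s6.pkl","rb"))
A=np.radians(-7.2);ex=np.array([np.cos(A),np.sin(A)]);ey=np.array([-ex[1],ex[0]]);M=np.array([.4338,-.0206])
def mk(p):p=np.asarray(p)[:2]-M;return (np.array([ex@p,ey@p])*1000).round(1)
dk=lambda r,g,b:(r+g+b<120)
a=blob(s0["scene"],(284,240,20,22),dk);b=blob(s6["scene"],(303,245,14,20),dk)
for c in(a,b):print("foot",cen(c),mk(onz(s0["scene"],cen(c),.042)),[mk(onz(s0["scene"],(c[:,0].max() if k else c[:,0].min(),cen(c)[1]),.05))[1] for k in(0,1)])
# spur mask initial, both views
lt=lambda th:(lambda r,g,b:r+g+b>th)
for n,roi,th in(("top",(348,248,12,14),470),("scene",(280,228,11,17),330)):
    c=blob(s0[n],roi,lt(th));q=np.array([mk(onz(s0[n],p,.056)) for p in c]);print(n,"spur x",q[:,0].min(),q[:,0].max(),"y",np.percentile(q[:,1],[0,10,90,100]),mk(onz(s0[n],cen(c),.056)))
```

```text
foot [291.582046   251.90443701] [142.1 -31.1] [np.float64(-38.4), np.float64(-21.6)]
foot [309.28263111 252.63099096] [142.5   9. ] [np.float64(1.5), np.float64(17.7)]
top spur x 90.3 124.4 y [-49.4 -48.8 -41.7 -41.3] [107.6 -45.3]
scene spur x 87.4 131.5 y [-53.  -52.1 -40.8 -40.1] [110.8 -46.4]
```

The draw is 40.1 mm, which puts the spur face at about -1.7 against the mark at -2.2, well within tolerance. I'll close the lever in stages, keeping the left finger beside the tube.

```bash
python3 jog.py '[[[0, 0, 0], [0, -0.002, 0], 0.079], [[0, 0, 0], [0, -0.005, 0], 0.073], [[0, 0, 0], [0, -0.008, 0], 0.067], [[0, 0, 0], [0, -0.011, 0], 0.061], [[0, 0, 0], [0, -0.0135, 0], 0.056], [[0, 0, 0], [0, -0.0135, 0], 0.056]]' 30; python3 go.py m 156 -22 -0.0085 -7.2
```

```text
t: 18.2
ee_pos: [0.588, -0.0629, -0.0073]
eef_rot: [0.002, 0.751, 0.661, 0.003]
contact_force: [2.8, -4.5, 1.3]
gripper_width: 0.0561
finger_force: 3.1
t 18.2 tcp [ 0.588  -0.0629 -0.0073] mark mm [158.3 -22.6] toolY -7.28 F [ 2.79 -4.53  1.32] w 0.0561 ff 3.1
rotvec [ 0.0072 -0.0008 -0.0014] d [ 0.0006 -0.0023  0.0012]
```

```bash
python3 jog.py '[[[0, 0, 0], [0, -0.003, 0], 0.051], [[0, 0, 0], [0, -0.006, 0], 0.046], [[0, 0, 0], [0, -0.0085, 0], 0.041], [[0, 0, 0], [0, -0.0105, 0], 0.037], [[0, 0, 0], [0, -0.0105, 0], 0.037]]' 30; python3 go.py m 146 -22 -0.0085 -7.2
```

```text
t: 18.82
ee_pos: [0.5778, -0.0613, -0.0073]
eef_rot: [0.002, 0.751, 0.661, 0.003]
contact_force: [3.2, -4.4, 1.6]
gripper_width: 0.0368
finger_force: 3.0
t 18.82 tcp [ 0.5778 -0.0613 -0.0073] mark mm [148.  -22.3] toolY -7.29 F [ 3.24 -4.4   1.61] w 0.0368 ff 2.98
rotvec [ 0.0075 -0.0011 -0.0015] d [ 0.0003 -0.002   0.0012]
```

```bash
python3 jog.py '[[[0, 0, 0], [0, -0.0005, 0], 0.03], [[0, 0, 0], [0, -0.0005, 0], 0.02], [[0, 0, 0], [0, -0.0005, 0], 0.02], [[0, 0, 0], [0, -0.0005, 0], 0.02], [[0, 0, 0], [0, -0.0005, 0], 0.02]]' 30; python3 go.py m 147.2 -22 -0.0085 -7.2
python3 - <<'E'
from m import *
from rig import bot
s={n:bot.snapshot(n) for n in("scene","top")};pickle.dump(s,open("s7.pkl","wb"))
a=crop(s["scene"],240,175,110,110,5);cv2.imwrite("pics/c10.png",cv2.convertScaleAbs(a,alpha=1.5))
A=np.radians(-7.2);ex=np.array([np.cos(A),np.sin(A)]);ey=np.array([-ex[1],ex[0]]);M=np.array([.4338,-.0206])
c=blob(s["scene"],(303,245,14,20),lambda r,g,b:(r+g+b<120));p=onz(s["scene"],cen(c),.042)[:2]-M;print("foot",cen(c),ex@p*1000,ey@p*1000)
E
```

```text
t: 19.45
ee_pos: [0.5778, -0.0612, -0.0071]
eef_rot: [0.003, 0.75, 0.661, 0.003]
contact_force: [3.9, -4.5, 1.9]
gripper_width: 0.03
finger_force: 30.6
t 19.45 tcp [ 0.5778 -0.0612 -0.0071] mark mm [148.  -22.3] toolY -7.22 F [ 3.94 -4.48  1.93] w 0.03 ff 30.63
rotvec [ 0.0081 -0.0009 -0.0004] d [ 0.0003 -0.0008  0.0014]
foot [309.34276917 252.56346841] 142.3390623142112 9.127769630661538
```

View pics/c10.png

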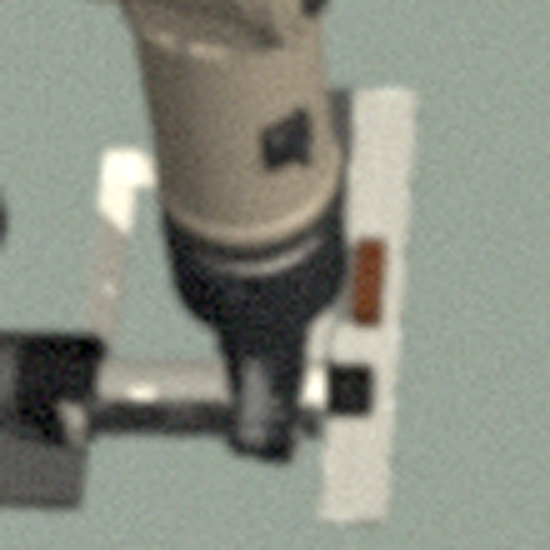

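The lever lies closed along the leg, the foot is at (310,253) with a 40.2 mm draw, and the straightedge is flush and clear. I'll hold briefly and hand in.

```bash
python3 jog.py '[[[0, 0, 0], [0, 0, 0], 0.02], [[0, 0, 0], [0, 0, 0], 0.02], [[0, 0, 0], [0, 0, 0], 0.02]]' 30; python3 go.py; python3 -c "
from rig import bot
print(bot.close_job())"
```

```text
t: 19.92
ee_pos: [0.5778, -0.0613, -0.007]
eef_rot: [0.003, 0.75, 0.661, 0.003]
contact_force: [3.6, -5.7, 3.1]
gripper_width: 0.0302
finger_force: 30.6
t 19.93 tcp [ 0.5778 -0.0613 -0.007 ] mark mm [148.  -22.3] toolY -7.23 F [ 3.6  -5.74  3.11] w 0.0302 ff 30.63
the job is handed in; nothing more can be done
None
```

The job is handed in at about 20 s, verdict not shown: straightedge flush against the mark block, leg held with its spur face within about 1 mm of the mark by my measurement, and lever squeezed closed with about 30 N of grip.

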